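Swap the gap gauge in an air gripper's jaws and hold it snug

ROBOT

A 6-joint arm with a two-finger parallel gripper is mounted at the origin on the work surface. World frame = base frame: x ahead of the robot, y to its left, z up, the work surface at z = 0. Lengths are in m, angles in rad, forces in N, time in s.
With the tool pointing down it reaches from about 0.325 to 0.775 m from the base axis. Payload 5.5 kg.
Tool frame: the origin (TCP) lies between the finger pads; the fingertips stand 8 mm ahead of it and the grasp point (between the pads) lies 11 mm behind it (manip.tcp_to_tips is the distance from the TCP to the fingertips, in m); z points along the fingers, y is the line along which they close (so a half turn about z gives the same grasp; the last joint's range is limited). The gripper opens to 88 mm and grips with 3 to 60 N. Pads are 20 mm wide; open, the fingers measure 115 mm over their backs; the gripper's body (75 mm by 178 mm) begins 61 mm behind the grasp point.
Start: joints at [1.189, 0.091, 1.231, -0, 1.82, -0.057], TCP at [0.191, 0.569, 0.231] pointing down, gripper open.
Joint ranges: [-2.87, 2.87], [-0.86, 2.18], [0.17, 2.46], [-1.51, 4.65], [0.06, 2.69], [-2.65, 2.65]. Speed limits (rad/s): [2.57, 2.57, 3.01, 3.14, 3.14, 3.14].

INTERFACE

Orientations are given as a unit quaternion [w, x, y, z].
In Python, from bench import manip, get_image, job_done gives the robot as it stands (manip), with the cameras as plain functions and the job as plain functions. Calls block until the motion is done:
- manip.move_to(position, orientation): joint-space move of the TCP to a pose.
- manip.move_l(position, speed=0.15, orientation=None): straight line of the TCP; orientation=None keeps the orientation; speed is the mean speed in m/s.
- manip.movej(angles): joint-space move.
- manip.gripper_open() and manip.close(): open the fingers fully, or close them until they stop; the grip force is fixed at half the most.
- manip.hold(seconds).
- manip.inverse_kinematics(position, orientation): joint angles nearest the present ones, or None.
- manip.state(): the state.
- get_image(name): name is "side" or "top"; returns a dict with "frame" (400x640x3 uint8, blue, green, red), "depth" (400x640 float32, m along the optical axis (not along the pixel's ray), 0 where there is no reading), "camera_matrix" (3x3 intrinsics, pixels), "k1" (the pictures are not rectified: a ray, as slopes to the right and down, at radius r is drawn at 1 + k1 r^2 times it, then the intrinsics apply), "view" (4x4, takes a point from world to camera coordinates). Camera axes: x right, y up, looking along -z (the intrinsics and any distortion apply to the point x, -y, -z); pixel columns grow to the right and rows downward; lengths in m; the calibration is good to about 2 mm. A picture is of the moment at which its call begins.
A pose or a line that the arm cannot do raises manip.IKError and nothing moves.
- job_done(): hands the job in; it is judged then, once.
The state is a dict: "time": time; "joint_pos": joint angles; "dq": joint speeds; "joint_torque": joint torques, N m; "ee_pos": TCP position; "ee_rot": TCP orientation; "ft_force": force on the tool from outside, world axes, zero at the start; "moment": the same for the moment, N m; "finger_gap": finger opening in m; "finger_force": force on a finger pad.
Only numpy, scipy, OpenCV 4.12 (cv2) and the standard library are available. Lean on these libraries where they do the work, as an engineer would, in place of code of your own. Each camera call takes 0.05 s, during which the arm holds its last target. There are 200 camera calls.

TASK

The thin gauge blade stands loose between the two spring-loaded jaw plates of the air gripper: draw it out, park it blade down in the empty middle slot of the grey rack and let go of it. Then take the thick gauge blade from the rack, slide it upright down between the jaw plates until they pinch it and it drags, about two centimetres into the narrow parallel part with the blade's whole width between the plates and clear of the bottom, and finish still holding it in the gripper at that depth, so that a colleague can set the stop. Do not shift the scraper in the rack or the nozzle and fitting on the bench.

Things in the scene. Friction and masses are not known exactly. Their poses are not given: they have to be found in the camera images.
- module: Air gripper, fixed, jaws up: aluminium block 80 (x) x 120 (y) mm on a 90 x 136 foot, block top (the bottom of the jaw gap) at z = 40 mm. Origin: centre of underside, on the bench; z up, x along the jaw plates, y the way they open. The gap is centred on y = 0: parallel, 4.5 mm wide at rest from z = 40 to 80, then flaring to 16.5 mm at the plates' top, z = 104.
- jaw_a: Steel jaw plate on the module's +y side, 50 mm long (x = -25 to 25), 40 to 104 mm above the bench, outer face at y = 22.5 mm. Slides outward up to 6 mm against a spring (5 N at rest, plus 1.5 N per mm). Origin and axes coincide with the module's at rest.
- jaw_b: The like jaw plate on the -y side, sliding to -y; origin and axes coincide with the module's at rest. The thick blade pushes each jaw out about 1.25 mm, pressed by about 7 N a side. It first resists with its lower edge about 85 mm above the bench, then drags with some 5 to 15 N, up or down.
- rack: Grey plastic gauge rack, fixed, 170 (x) x 50 (y) x 50 (z) mm. Origin: centre of underside; z up, x along the row of slots. Three slots open upward, 28 mm long in x, 40 deep (floor at z = 10), mouths bevelled 3 mm: the middle one (x = 0) is 6 mm wide in y and empty; those at x = -55 and 55 are 9 wide and hold the thick gauge and the scraper, either way round.
- thin_gauge: Steel blade 24 (x) x 3 (y) x 80 (z) mm under an aluminium handle 28 (x) x 12 (y), z = 80 to 126, with a half-round top to z = 140. Origin: middle of the blade's lower edge; z up the tool. Grip the handle across y. 80 g. Starts upright and loose in the jaw gap, edge on the block top, axes parallel to the module's, up to 8 mm off the middle in x.
- thick_gauge: Steel blade 24 (x) x 7 (y) x 80 (z) mm under a square-topped aluminium handle 28 (x) x 12 (y), z = 80 to 126. Origin: middle of the blade's lower edge; z up the tool. Grip the handle across y. 110 to 180 g. Starts upright in an end slot of the rack, edge on the slot floor, axes parallel to the rack's.
- scraper: Scraper with a round wooden handle 28 mm across, top 124 mm above its origin, blade down in the other end slot of the rack; leave it. Origin: middle of its lower edge.
- nozzle: Black tapered nozzle, 32 mm across, 78 tall, standing between module and rack; leave it. Origin: centre of its foot.
- fitting: White push-in fitting with brass ends, 34 x 30 mm, 38 tall, between module and rack; leave it. Origin: centre of its underside.

How it is judged:
By the outcome, as a careful person would: the job done as asked, in the order asked, and still so for the second after the job is handed in, while the arm keeps its last pose, push and grip.
It also fails if it takes over 58 s, if anything falls off the work surface, if the arm or the gripper's body presses on something with over 40 N, if the wrist force passes 120 N, or if a joint passes its speed limit or range.

## Working session

There is one attempt and no reset: what is moved stays moved. The work goes in short steps, each a Python script; the robot and the scene stay as the last script left them, time stands still between calls to the robot, and variables do not carry over. Pictures are saved under pics/ and viewed, at most 10 in all, crops included, and the job is handed in when it is done.

```bash
mkdir -p pics; ls
python3 - <<'E'
from bench import manip, get_image, job_done
import cv2,numpy as np,pickle
for n in("side","top"):
    d=get_image(n); cv2.imwrite(f"pics/{n}0.png",d["frame"]); pickle.dump(d,open(f"{n}0.pkl","wb"))
    print(n,d["camera_matrix"].tolist(),d["k1"],np.round(d["view"],4).tolist())
print(manip.state())
E
```

```text
bench.py
pics
side [[515.4423755863405, 0.0, 322.45264886797054], [0.0, 515.4423755863405, 198.94311089749485], [0.0, 0.0, 1.0]] -0.07952160571486097 [[-0.8704, -0.4922, -0.014, 0.5137], [0.3393, -0.6202, 0.7073, -0.2614], [-0.3568, 0.6109, 0.7068, -0.8008], [0.0, 0.0, 0.0, 1.0]]
top [[390.7928689749103, 0.0, 311.94941183746596], [0.0, 390.7928689749103, 197.18114643708532], [0.0, 0.0, 1.0]] -0.044997357771559006 [[0.0203, -0.9998, -0.0046, -0.008], [0.9981, 0.02, 0.0585, -0.6022], [-0.0584, -0.0058, 0.9983, -0.8938], [0.0, 0.0, 0.0, 1.0]]
{'time': 0.1, 'joint_pos': array([ 1.18928718e+00,  9.17718590e-02,  1.23173703e+00, -3.08835481e-06,
        1.81978708e+00, -5.67050798e-02]), 'dq': array([ 0.00069132, -0.00245427, -0.00023082,  0.00083573, -0.00135234,
        0.00117079]), 'joint_torque': array([ 1.87004429e-03, -4.47857630e+01, -4.07572496e+01,  7.00330571e-02,
        2.83869845e-02, -7.17514445e-05]), 'ee_pos': array([0.19138928, 0.56840143, 0.229643  ]), 'ee_rot': array([-1.83654594e-04,  1.61689411e-01,  9.86841329e-01, -8.31625727e-04]), 'ft_force': array([ 0.09796642, -1.029626  ,  0.12928812]), 'moment': array([-0.03352224, -0.02981776,  0.04329173]), 'finger_force': 0.0, 'finger_gap': 0.08798845147603689}
```

View pics/top0.png

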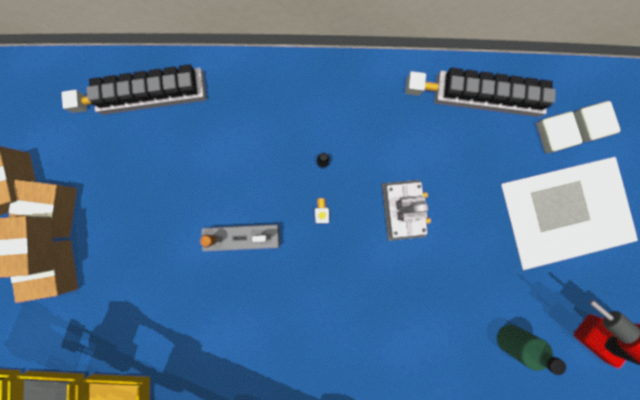

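View pics/side0.png

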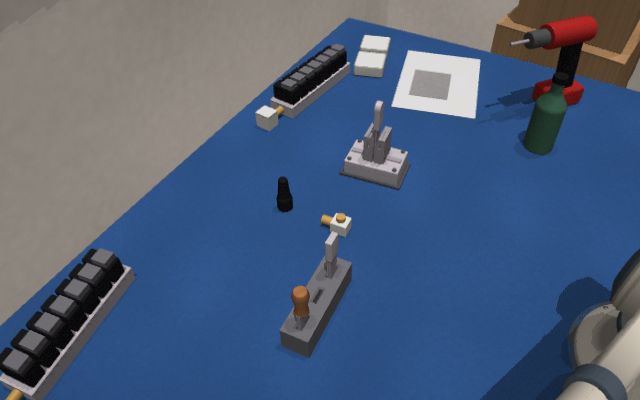

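The top view shows the module around (405,210) with the thin gauge in it. The rack is at (240,238): scraper at its left end (207,241), thick gauge at its right end (259,238). The nozzle is at (322,160) and the fitting at (322,213). I'll enlarge both areas.

Run:
```python
import cv2,pickle,numpy as np
t=pickle.load(open("top0.pkl","rb"))["frame"]; s=pickle.load(open("side0.pkl","rb"))["frame"]
R=lambda a,k:cv2.resize(a,None,fx=k,fy=k,interpolation=cv2.INTER_CUBIC)
a=R(t[210:265,192:292],8); b=R(t[172:247,372:442],7)
# a: 800x440 ; b:490x525
cv2.imwrite("pics/ta.png",a); cv2.imwrite("pics/tb.png",b)
cv2.imwrite("pics/sa.png",np.hstack([R(s[225:360,270:360],4.4)[:590],R(s[95:190,335:415],5)[:475].copy() if 0 else cv2.copyMakeBorder(R(s[90:195,335:415],5),0,594-525,0,0,cv2.BORDER_CONSTANT)[:590]]))
print(cv2.imread("pics/sa.png").shape)
```

```text
(590, 796, 3)
```

View pics/ta.png

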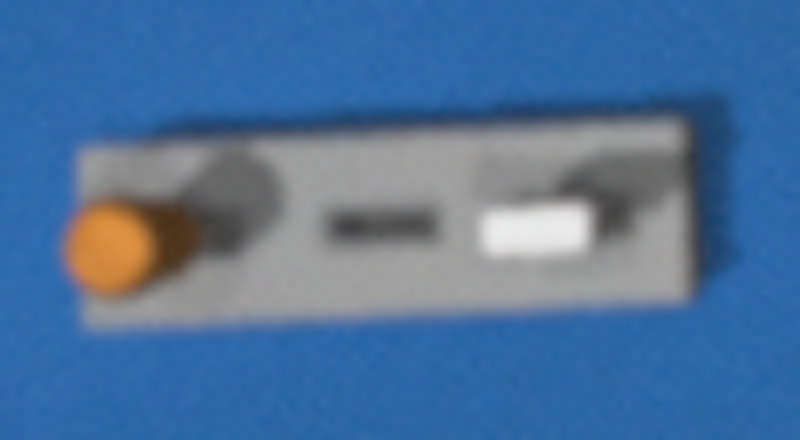

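View pics/tb.png

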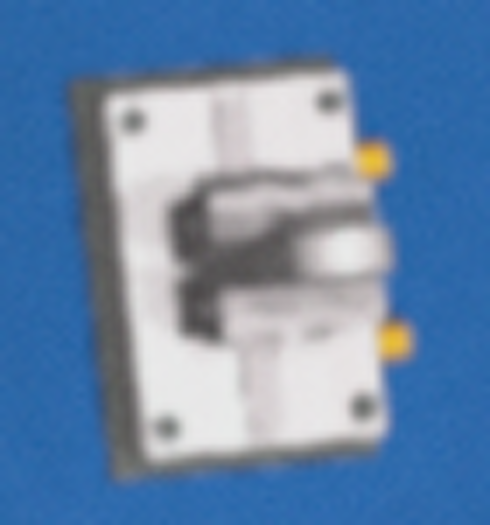

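View pics/sa.png

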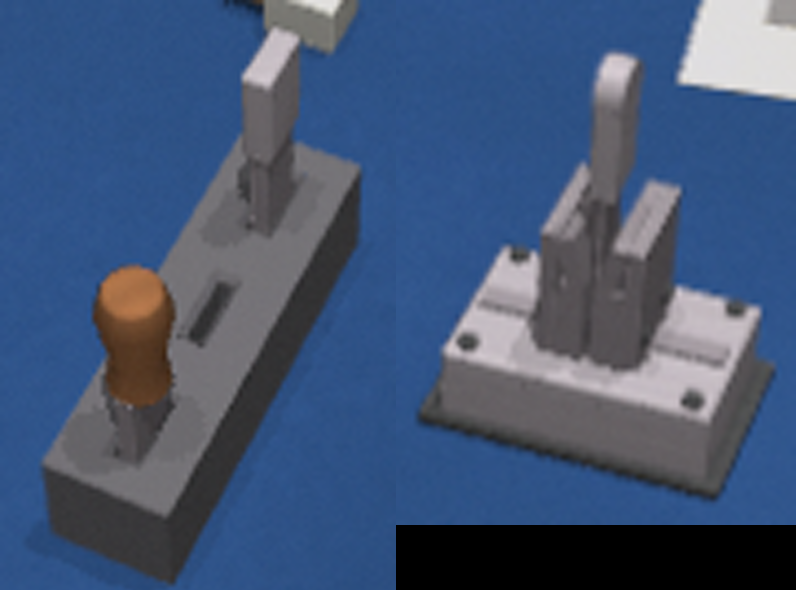

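The crops give usable corners. In the top crops these are the rack top, the middle slot, the thick-gauge handle top, and the block top. The side crop shows the same rack corners, the thick-gauge top and the block and jaw corners. I'll fit the poses to both views together.

```bash
cat > fit.py <<'E'
import pickle,numpy as np
from scipy.optimize import least_squares
D={n:pickle.load(open(n+"0.pkl","rb")) for n in("top","side")}
def proj(P,d):
    c=(d["view"]@np.c_[P,np.ones(len(P))].T).T
    s=np.c_[c[:,0],-c[:,1]]/-c[:,2:3]
    s=s*(1+d["k1"]*(s**2).sum(1,keepdims=True)); K=d["camera_matrix"]
    return s*[K[0,0],K[1,1]]+K[:2,2]
def unc(uv,k,o): return (np.array(uv,float)+.5)/k-.5+o
def W(p,L):
    L=np.array(L,float)/1000; c,s=np.cos(p[2]),np.sin(p[2])
    return np.c_[p[0]+c*L[:,0]-s*L[:,1],p[1]+s*L[:,0]+c*L[:,1],L[:,2]]
def fit(obs,p0,name):
    f=lambda p:np.concatenate([(proj(W(p,L),D[n])-uv).ravel() for n,L,uv in obs])
    r=least_squares(f,p0,loss="soft_l1")
    print(name,np.round(r.x,4),"res",np.round(f(r.x).reshape(-1,2),1).tolist())
    return r.x
E
python3 - <<'E'
from fit import *
T=lambda uv:unc(uv,8,[192,210]); M=lambda uv:unc(uv,7,[372,172])
S=lambda uv:unc(uv,4.4,[270,225]); N=lambda uv:unc(np.array(uv)-[396,0],5,[335,90])
# rack: +x taken toward thick (image right, world -y)
q=-np.pi/2
Lr=[[-85,25,50],[85,25,50],[85,-25,50],[-85,-25,50]]
ot=("top",Lr,T([(78,148),(686,120),(694,298),(84,327)]))
os=("side",[[-85,25,50],[-85,-25,50],[85,-25,50],[-85,-25,0],[-85,25,0]],S([(43,465),(172,515),(360,165),(172,582),(48,530)]))
sl=("top",[[0,0,50]],T([(382,226)]))
for o,n in(([ot,sl],"rack top"),([os],"rack side"),([ot,os,sl],"rack")): fit(o,[.5,.2,q],n)
Lg=[[-14,6,126],[14,6,126],[14,-6,126],[-14,-6,126]]; Lg=[[a,b,c+10] for a,b,c in Lg]
gt=("top",Lg,T([(480,205),(592,200),(594,252),(486,256)]))
gs=("side",Lg,S([(243,75),(278,28),(300,38),(267,87)]))
gs=("side",[Lg[0],Lg[1],Lg[2],Lg[3]],gs[2])
for o,n in(([gt],"thick top"),([gs],"thick side"),([gt,gs],"thick")): fit(o,[.5,.15,q],n)
Lm=[[-40,60,40],[40,60,40],[40,-60,40],[-40,-60,40]]
mt=("top",Lm,M([(103,97),(345,70),(387,435),(148,462)]))
ms=("side",[[-40,60,40],[40,60,40],[40,-60,40],[-40,-60,40],[-25,22.5,104],[25,22.5,104],[-25,-8.25,104],[-25,-22.5,104],[25,-22.5,104]],
 N([(443,352),(503,247),(760,312),(708,415),(541,232),(585,167),(616,250),(648,258),(680,190)]))
for o,n in(([mt],"mod top"),([ms],"mod side"),([mt,ms],"mod")): p=fit(o,[.55,-.2,q],n)
# thin: offset along module x
for n in D:
  for x in(-8,0,8): print(n,x,np.round(proj(W(p,[[x-14,0,166],[x,0,180],[x+14,0,166],[x-14,6,120],[x-14,-6,120]]),D[n]),1).tolist())
print(M([(298,243),(390,243),(345,215),(345,272)]).tolist(), N([(592,100),(620,55),(640,72),(592,190),(618,200)]).tolist())
E
```

```text
rack top [ 0.5064  0.1643 -1.502 ] res [[0.3, 0.1], [-0.4, 0.0], [-0.4, 0.1], [0.3, 0.0], [0.3, -0.3]]
rack side [ 0.5063  0.1647 -1.4968] res [[-0.2, -0.7], [-0.8, -0.0], [-0.0, -0.3], [0.3, 0.5], [0.9, 0.5]]
rack [ 0.5063  0.1645 -1.4989] res [[0.2, 0.3], [-0.5, -0.0], [-0.5, 0.1], [0.2, 0.2], [-0.3, -0.9], [-0.9, -0.1], [0.1, -0.3], [0.2, 0.4], [0.9, 0.3], [0.2, -0.2]]
thick top [ 0.5103  0.1091 -1.501 ] res [[0.2, 0.3], [0.0, 0.2], [0.0, -0.3], [-0.3, -0.2]]
thick side [ 0.5089  0.1108 -1.5747] res [[-1.0, 0.3], [-0.3, -0.6], [1.2, -0.2], [0.2, 0.4]]
thick [ 0.5097  0.1098 -1.5341] res [[-0.1, 0.3], [-0.2, 0.8], [-0.4, 0.2], [-0.8, -0.1], [-0.9, -0.1], [-0.9, -1.3], [0.8, -1.0], [0.5, -0.2]]
mod top [ 0.5772 -0.212  -1.4432] res [[-0.1, -0.2], [-0.0, -0.1], [0.4, 0.1], [-0.3, 0.2]]
mod side [ 0.5762 -0.2111 -1.4477] res [[-0.5, 0.1], [0.2, -0.6], [0.8, -1.0], [0.7, 1.5], [0.1, 0.3], [-0.9, -0.4], [-0.6, 0.1], [-0.3, 0.2], [0.6, -0.2]]
mod [ 0.5767 -0.2117 -1.4444] res [[-0.2, -0.0], [-0.1, 0.2], [0.2, 0.4], [-0.5, 0.4], [-0.6, -0.0], [0.0, -0.8], [0.7, -1.2], [0.7, 1.2], [0.0, 0.1], [-1.1, -0.6], [-0.6, -0.1], [-0.3, -0.1], [0.4, -0.4]]
top -8 [[410.7, 209.2], [419.7, 208.2], [424.8, 207.7], [404.8, 206.9], [405.5, 212.7]]
top 0 [[414.7, 208.8], [423.8, 207.8], [428.9, 207.2], [408.7, 206.5], [409.3, 212.3]]
top 8 [[418.8, 208.3], [427.9, 207.3], [432.9, 206.8], [412.5, 206.1], [413.2, 211.9]]
side -8 [[376.3, 112.7], [379.0, 102.9], [380.7, 105.0], [372.2, 130.8], [377.9, 132.1]]
side 0 [[377.6, 110.5], [380.2, 100.8], [381.9, 102.9], [373.4, 128.6], [379.1, 129.9]]
side 8 [[378.8, 108.3], [381.4, 98.6], [383.1, 100.8], [374.7, 126.3], [380.3, 127.7]]
[[414.14285714285717, 206.28571428571428], [427.2857142857143, 206.28571428571428], [420.85714285714283, 202.28571428571428], [420.85714285714283, 210.42857142857144]] [[373.8, 109.6], [379.4, 100.6], [383.4, 104.0], [373.8, 127.6], [379.0, 129.6]]
```

Both views agree to about 1 mm, and the thick gauge lies where the rack's x = +55 slot should be: predicted (0.5103, 0.1096), measured (0.5103, 0.1091). The thin gauge is about 1 mm to -x of the module's middle. Next I grasp the thin gauge.

```bash
cat > h.py <<'E'
import numpy as np
from bench import manip, get_image, job_done
MOD=np.array([.5767,-.2117,-1.4444]); RACK=np.array([.5063,.1645,-1.500])
def loc(p,x=0,y=0,z=0):
    c,s=np.cos(p[2]),np.sin(p[2]); return np.array([p[0]+c*x-s*y,p[1]+s*x+c*y,z])
def quat(p):
    a=(p[2]+np.pi)/2; return np.array([0,np.cos(a),np.sin(a),0])
def rep(tag,p=MOD):
    s=manip.state(); f=s["ft_force"]; c,sn=np.cos(p[2]),np.sin(p[2])
    print(tag,"t%.2f"%s["time"],"ee",np.round(s["ee_pos"],4),"F(obj)",np.round([c*f[0]+sn*f[1],-sn*f[0]+c*f[1],f[2]],1),"M",np.round(s["moment"],2),"gap %.4f ff %.1f"%(s["finger_gap"],s["finger_force"]))
    return s
E
python3 - <<'E'
from h import *
x=-.001
manip.move_to(loc(MOD,x,0,.225),quat(MOD)); rep("above")
manip.move_l(loc(MOD,x,0,.132),.15); rep("at")
manip.close(); rep("closed")
manip.hold(.2); rep("held")
E
```

```text
above t3.15 ee [ 0.5769 -0.2099  0.2251] F(obj) [0.3 0.3 0.2] M [-0.09  0.06  0.02] gap 0.0876 ff 0.0
at t3.92 ee [ 0.577  -0.2108  0.1332] F(obj) [-0.8  0.6  0. ] M [-0.07  0.03  0.03] gap 0.0878 ff 0.0
closed t5.07 ee [ 0.5768 -0.2107  0.132 ] F(obj) [-0.   1.3 -0.7] M [-0.07 -0.26 -0.02] gap 0.0118 ff 30.0
held t5.27 ee [ 0.5768 -0.2107  0.132 ] F(obj) [-0.6  1.  -1. ] M [-0.01 -0.29  0.02] gap 0.0116 ff 30.0
```

Run:
```python
from h import *
import cv2,pickle
x=-.001
manip.move_l(loc(MOD,x,0,.255),.12); rep("lift")
manip.move_to(loc(RACK,0,0,.255),quat(RACK)); rep("over",RACK)
manip.move_l(loc(RACK,0,0,.155),.15); rep("near",RACK)   # edge at ~63
ims=[]
for n in("top","side"):
    d=get_image(n); pickle.dump(d,open(n+"1.pkl","wb")); f=d["frame"]
    c=f[180:290,180:310] if n=="top" else f[190:360,250:380]
    ims.append(cv2.resize(c,(398,int(398*c.shape[0]/c.shape[1])),interpolation=cv2.INTER_CUBIC))
H=max(i.shape[0] for i in ims)
cv2.imwrite("pics/b.png",np.hstack([cv2.copyMakeBorder(i,0,H-i.shape[0],0,0,cv2.BORDER_CONSTANT) for i in ims]))
```

```text
lift t6.44 ee [ 0.5762 -0.2106  0.2537] F(obj) [ 0.8 -0.5 -1.7] M [-0.07  0.08 -0.  ] gap 0.0119 ff 30.0
over t7.87 ee [0.5067 0.1637 0.2548] F(obj) [ 0.2 -0.1 -0.2] M [-0.07  0.13  0.05] gap 0.0119 ff 30.0
near t8.68 ee [0.5068 0.1644 0.1561] F(obj) [-0.1  0.  -0.4] M [-0.06  0.06  0.02] gap 0.0120 ff 30.0
```

View pics/b.png

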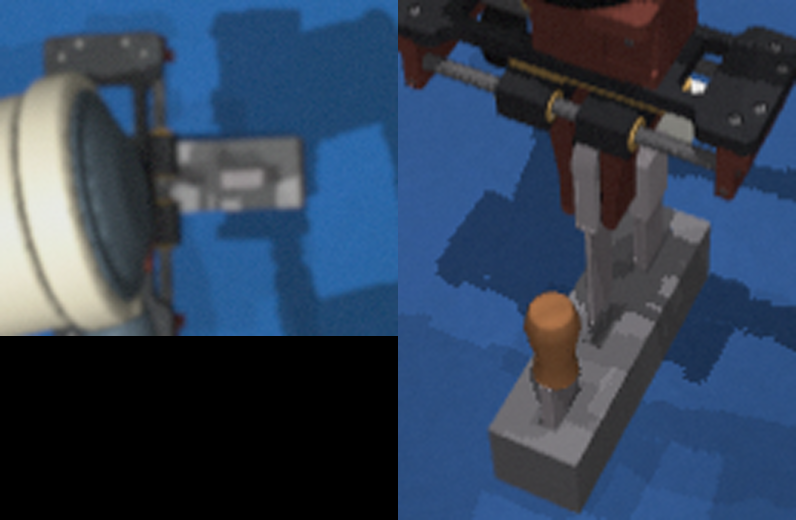

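The side crop shows the thin blade's tip at about (595,342), over the middle slot and just behind the scraper. I'll lower it in steps while watching the force.

Run:
```python
from h import *
for z in(.146,.141,.136,.131,.125,.115,.1045):
    manip.move_l(loc(RACK,0,0,z),.06); s=rep(z,RACK)
    if abs(s["ft_force"][2])>7 or np.hypot(*s["ft_force"][:2])>8: print("STOP"); break
```

```text
0.146 t9.08 ee [0.506  0.1645 0.1455] F(obj) [-0.2 -0.1 -0.7] M [-0.11  0.04 -0.  ] gap 0.0118 ff 30.0
0.141 t9.33 ee [0.5061 0.1644 0.1405] F(obj) [-0.1  0.3 -0.1] M [-0.09  0.02 -0.03] gap 0.0115 ff 30.0
0.136 t9.58 ee [0.5061 0.1644 0.1355] F(obj) [ 0.1  0.2 -0.4] M [-0.08  0.06  0.03] gap 0.0116 ff 30.0
0.131 t9.83 ee [0.5061 0.1644 0.1305] F(obj) [ 0.3  0.3 -0.7] M [-0.09  0.09  0.  ] gap 0.0117 ff 30.0
0.125 t10.08 ee [0.506  0.1644 0.1244] F(obj) [ 0.2  0.  -1.1] M [-0.04  0.05 -0.01] gap 0.0117 ff 30.0
0.115 t10.40 ee [0.5059 0.1644 0.1142] F(obj) [-0.2  0.7 -0.7] M [-0.05  0.04 -0.02] gap 0.0119 ff 30.0
0.1045 t10.72 ee [0.506  0.1644 0.1038] F(obj) [ 1.1 -0.7 -0.8] M [-0.11  0.02  0.01] gap 0.0120 ff 30.0
```

Run:
```python
from h import *
import cv2,pickle
manip.move_l(loc(RACK,0,0,.1025),.05); rep("down",RACK)
manip.gripper_open(); rep("open",RACK)
manip.move_l(loc(RACK,0,0,.195),.2)
manip.move_l(loc(RACK,.055,0,.195),.2); rep("above thick",RACK)
manip.move_l(loc(RACK,.055,0,.102),.15)
d=get_image("side"); c=d["frame"][190:360,250:380]; cv2.imwrite("pics/c.png",cv2.resize(c,None,fx=3.4,fy=3.4,interpolation=cv2.INTER_CUBIC))
```

```text
down t10.97 ee [0.5063 0.1645 0.1025] F(obj) [ 0.2  0.8 -0.9] M [-0.02  0.01 -0.05] gap 0.0120 ff 30.0
open t12.20 ee [0.5063 0.1645 0.1025] F(obj) [-0.5  0.6  0.3] M [-0.04  0.04  0.04] gap 0.0877 ff 0.0
above thick t13.24 ee [0.5097 0.1093 0.1934] F(obj) [ 0.7  0.5 -1. ] M [-0.02  0.05  0.01] gap 0.0879 ff 0.0
```

View pics/c.png

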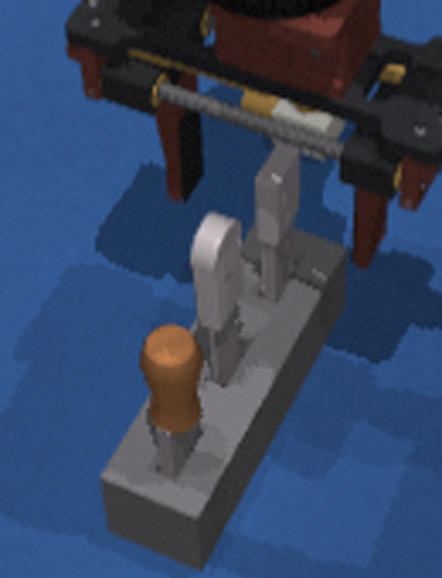

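The picture shows the thin gauge parked upright in the middle slot (215,300). The thick gauge's handle (280,185) is between the open fingers and the scraper hasn't moved. I'll grasp the thick gauge and carry it over the jaws.

Run:
```python
from h import *
import cv2,pickle
manip.close(); rep("closed",RACK)
manip.move_l(loc(RACK,.055,0,.25),.15); rep("lift",RACK)
manip.move_to(loc(MOD,0,0,.25),quat(MOD))
manip.move_l(loc(MOD,0,0,.201),.15); rep("near")
ims=[]
for n in("top","side"):
    d=get_image(n); pickle.dump(d,open(n+"2.pkl","wb")); f=d["frame"]
d=f[80:195,330:430]; cv2.imwrite("pics/d.png",cv2.resize(d,None,fx=5,fy=5,interpolation=cv2.INTER_CUBIC))
```

```text
closed t15.21 ee [0.5102 0.1096 0.102 ] F(obj) [ 0.6 -0.  -0.8] M [-0.06  0.01 -0.  ] gap 0.0116 ff 30.0
lift t16.34 ee [0.5099 0.1096 0.2487] F(obj) [ 0.7  0.2 -2. ] M [-0.02  0.1  -0.03] gap 0.0120 ff 30.0
near t18.06 ee [ 0.5767 -0.2107  0.2012] F(obj) [-0.   0.1 -1.6] M [-0.06  0.03  0.01] gap 0.0120 ff 30.0
```

View pics/d.png

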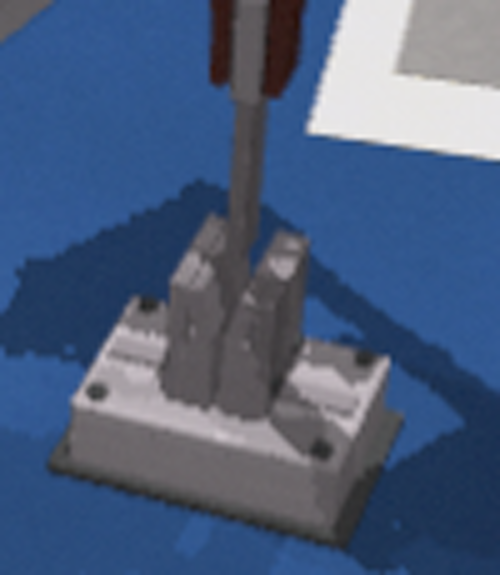

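The blade hangs over the flare (245,250) and looks central between the plates. I'll lower it in steps and watch the forces.

Run:
```python
from h import *
for e in(.098,.093,.090,.087,.085,.083,.081):
    manip.move_l(loc(MOD,0,0,e+.092),.04); manip.hold(.1); s=rep(e)
    if abs(s["ft_force"][2])>25 or np.hypot(*s["ft_force"][:2])>10: print("STOP"); break
```

```text
0.098 t18.68 ee [ 0.5767 -0.2118  0.1901] F(obj) [-1.   0.3 -1.4] M [-0.07  0.    0.01] gap 0.0118 ff 30.0
0.093 t19.06 ee [ 0.5767 -0.2117  0.1849] F(obj) [-0.6  0.4 -0.8] M [-0.06  0.08 -0.05] gap 0.0119 ff 30.0
0.09 t19.41 ee [ 0.5767 -0.2117  0.182 ] F(obj) [ 0.1 -0.1 -1. ] M [-0.01  0.09  0.04] gap 0.0119 ff 30.0
0.087 t19.76 ee [ 0.5769 -0.2116  0.179 ] F(obj) [ 0.   1.9 -1.7] M [-0.08 -0.34 -0.01] gap 0.0122 ff 30.0
0.085 t20.11 ee [ 0.5771 -0.2117  0.1772] F(obj) [-0.1  4.1 -0.1] M [ 0.03 -0.88  0.02] gap 0.0118 ff 30.0
0.083 t20.46 ee [ 0.5772 -0.2117  0.1757] F(obj) [0.9 3.6 3.2] M [ 0.03 -1.11 -0.1 ] gap 0.0119 ff 30.0
0.081 t20.81 ee [ 0.577  -0.2119  0.1742] F(obj) [-0.1  2.1  5.5] M [ 0.04 -0.77 -0.05] gap 0.0117 ff 30.0
```

The blade touched the -y flank first, so it sits about 0.8 mm too far to -y. I'll correct that and continue down.

Run:
```python
from h import *
y=.0008
for e in(.081,.079,.077,.073,.069,.065):
    manip.move_l(loc(MOD,0,y,e+.092),.04); manip.hold(.1); s=rep(e)
    if abs(s["ft_force"][2])>25 or np.hypot(*s["ft_force"][:2])>10: print("STOP"); break
```

```text
0.081 t21.16 ee [ 0.5772 -0.2119  0.1742] F(obj) [-0.8  1.5  6.6] M [ 0.01 -0.33 -0.05] gap 0.0119 ff 30.0
0.079 t21.51 ee [ 0.5773 -0.212   0.1727] F(obj) [-1.   1.1  8.7] M [ 0.04 -0.22 -0.03] gap 0.0119 ff 30.0
0.077 t21.86 ee [ 0.5772 -0.212   0.1701] F(obj) [1.3 1.3 6.3] M [-0.1  -0.34 -0.06] gap 0.0119 ff 30.0
0.073 t22.21 ee [ 0.5772 -0.2119  0.1653] F(obj) [1.7 0.7 4.4] M [-0.27 -0.27 -0.1 ] gap 0.0117 ff 30.0
0.069 t22.56 ee [ 0.5773 -0.2117  0.1609] F(obj) [1.6 1.5 2.9] M [-0.36 -0.23 -0.13] gap 0.0118 ff 30.0
0.065 t22.91 ee [ 0.5774 -0.2116  0.1569] F(obj) [1.7 0.8 3.3] M [-0.25 -0.15 -0.1 ] gap 0.0122 ff 30.0
```

Run:
```python
from h import *
import cv2,pickle,fit
y=.0008
manip.move_l(loc(MOD,0,y,.152),.04); manip.hold(.4); rep("final")
for n in ("top","side"):
    d=get_image(n); pickle.dump(d,open(n+"3.pkl","wb"))
f=d["frame"]
big=lambda c,k:cv2.resize(c,None,fx=k,fy=k,interpolation=cv2.INTER_CUBIC)
cv2.imwrite("pics/e.png",np.hstack([big(f[80:195,340:420],5)[:575], big(f[215:360,265:360],4)[:575] if 0 else cv2.copyMakeBorder(big(f[190:360,260:360],3.38),0,0,0,0,cv2.BORDER_CONSTANT)[:574] if 0 else cv2.resize(f[190:360,260:360],(338,575),interpolation=cv2.INTER_CUBIC)]))
# expected pixels (crop coords) : handle bottom near edge for lower edge z=60; jaw top corners
P=fit.W(MOD,[[-14,6,140],[-14,-6,140],[-12,3.5,104],[-12,-3.5,104],[-25,9.5,104],[-25,-9.5,104],[-25,-23.75,104],[-25,23.75,104]])
print(np.round((fit.proj(P,d)-[340,80])*5).tolist())
```

```text
final t23.58 ee [ 0.5774 -0.2116  0.1519] F(obj) [0.9 0.4 2.1] M [-0.19 -0.16 -0.08] gap 0.0123 ff 30.0
[[170.0, 203.0], [198.0, 209.0], [172.0, 273.0], [189.0, 276.0], [148.0, 288.0], [193.0, 298.0], [227.0, 306.0], [115.0, 280.0]]
```

View pics/e.png

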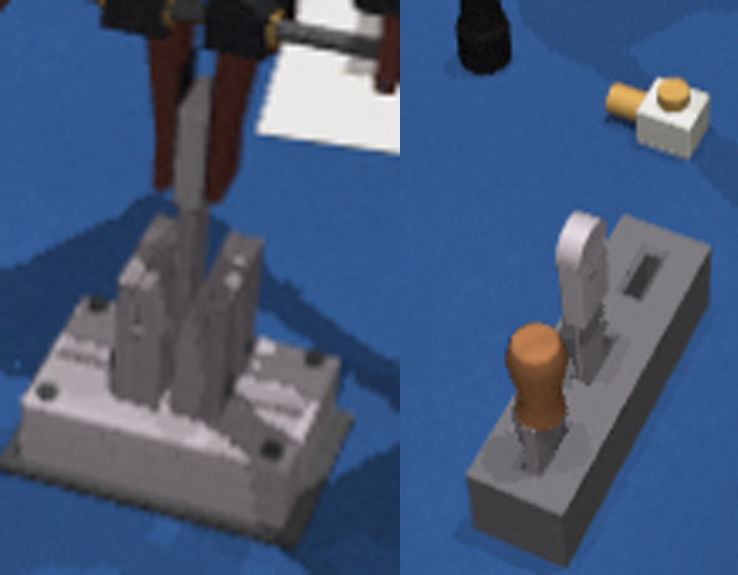

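The final side crop shows the handle's lower corners at (172,205) and (203,212). I predicted (170,203) and (198,209) for a lower edge at z = 60 mm, so the depth is right. The blade sits between both plates, the thin gauge is parked in the middle slot, and the scraper, nozzle and fitting look undisturbed.

```bash
python3 -c "
from bench import manip, get_image, job_done
print(job_done())"
```

```text
the job is handed in; nothing more can be done
None
```

The job is handed in: the thin gauge is parked in the middle slot and released, and the thick gauge is still held in the gripper, pinched between the jaw plates about 2 cm into the parallel part (lower edge at about z = 60 mm), with the arm at about 24 s of the 58 s allowed.

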